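# Load the vial carrier

### The job

Two amber vials have been left standing among the things on the worktop. Put them upright into the two empty cells of the grey three-cell carrier, one vial per cell, next to the one already there, which stays in its cell. They are glass: set each one down on the floor of its cell and do not drop it.

Things in the scene. Friction and masses are not known exactly. Their poses are not given: they have to be found in the camera images.
- carrier: loose grey plastic tray 58 x 166 x 24 mm, 0.8 kg, a 13 mm lug at each short end. Three cells in a row along y, each 50 x 50 mm inside, 20 mm deep, centred at y = -54, 0, +54 mm (x = 0); walls and floor 4 mm thick. Origin at the centre of its underside, z up, x across the row; any yaw. Cell y = -54 mm holds vial_c, the other two are empty.
- vial_a: amber vial, black cap, 28 mm diameter, 64 mm high, 20 to 50 g; round: grip its body at any yaw, 35 to 45 mm above its foot (above 52 mm the cap cannot be gripped); origin at the centre of its underside, z up its axis; one of the two standing on the worktop at the start, among a wider capped jar (62 mm) and a beaker (66 mm)
- vial_b: amber vial, black cap, 28 mm diameter, 64 mm high, 20 to 50 g; round: grip its body at any yaw, 35 to 45 mm above its foot (above 52 mm the cap cannot be gripped); origin at the centre of its underside, z up its axis; the other one standing on the worktop at the start
- vial_c: amber vial, black cap, 28 mm diameter, 64 mm high, 20 to 50 g; round: grip its body at any yaw, 35 to 45 mm above its foot (above 52 mm the cap cannot be gripped); origin at the centre of its underside, z up its axis; already stands in the carrier's end cell at y = -54 mm and stays there
Things that resemble listed ones, but are neither listed nor needed, are in the scene too. What is shaped like the vial_a but blue, green or yellow is not meant.

How it is judged:
By the outcome, as a careful person would: the job done as asked, in the order asked, and still so for the second after the job is handed in, with the robot touching nothing.
It also fails if it takes over 56 s, if anything falls off the work surface, if the arm or the gripper's body presses on something with over 40 N, if the wrist force passes 120 N, or if a joint passes its speed limit or range.

### The arm

A 7-joint arm with a two-finger parallel gripper is mounted at the origin on a cart in front of the work surface, level with it; the furniture and walls round the work are solid. World frame = base frame: x ahead of the robot, y to its left, z up, the work surface at z = 0. Lengths are in m, angles in rad, forces in N, time in s.
With the tool pointing down it reaches from about 0.35 to 0.9 m from the base axis. Payload 8.1 kg.
Tool frame: the origin (TCP) lies at the centre of the arm's flange, where the gripper is bolted on; the fingertips stand 178 mm ahead of it and the grasp point (between the pads) lies 159 mm ahead of it; z points along the fingers, y is the direction in which the jaws open and shut (so a half turn about z gives the same grasp; the last joint's range is limited). The gripper opens to 92 mm and grips with 3 to 60 N. Pads are 19 mm wide; open, the fingers measure 130 mm over their backs; the gripper's body (75 mm by 190 mm) begins 47 mm behind the grasp point.
Start: joints at [1.062, 0.434, 0.025, 1.573, -0.012, 1.134, -0.075], TCP at [0.247, -0.574, 0.405] pointing down, gripper open.
Joint ranges: [-2.62, 2.62], [-0.44, 2.09], [-1.27, 1.32], [0.08, 2.57], [-1.32, 4.46], [0.12, 2], [-2.74, 2.74]. Speed limits (rad/s): [2.22, 2.22, 3.01, 3.01, 3.14, 3.14, 3.14].

### API

Orientations are given as a rotation vector (axis times angle).
In Python, from cell import arm gives the robot as it stands. The module is installed in compiled form; this text tells all that it offers.
- The arm moves only by the tool move_arm, never from a script. Its argument "steps" is a list of rows, each a list of 4 numbers: the shift along the tool's x, y, z in mm, then the turn about the tool's z in rad. In form: [[x, y, z, twist], ...]. A call has 1 to 20 rows; each row is the pose to reach, as a shift and turn from the pose commanded when the call began, along the tool's axes at that moment; what a row does not reach only later rows make up. A row lasts 1/8 s, in which the tool goes at most 62.5 mm and 10.7 degrees, less where a joint would pass 70% of its speed; a pose out of reach is approached as far as the arm can. A call with a gripper value outside its range is refused whole. "grip" is the finger opening in mm, from 0 to 91.8, set as the call begins (left out, the last holds). The fingers move at their own pace and stop on an object; "grip_force" is the grip in N (left out, the last holds). Time passes only in rows, so rows that repeat a pose let the fingers close. It gives the time, the measured TCP pose, the force and the opening at its end, in the units of the state.
- arm.observe(): the state, without advancing time (a new reading comes with each control period).
- arm.get_image(name): name is "side" or "top" or "wrist"; returns the picture (420x560x3 uint8, red, green, blue); there is no depth.
- arm.camera_info(name): a dict with "mtx" (3x3 intrinsics, pixels), "pose" (4x4, takes a point from camera to world coordinates); the wrist camera has in their place "T_tool_cam" (4x4, takes a point from camera to tool coordinates, whose origin is the TCP and whose axes are the flange's). Camera axes: x right, y down, z forward; pixel columns grow to the right and rows downward; lengths in m; the calibration is good to about 2 mm. The wrist camera is an equidistant fisheye: a pixel r from the principal point sees the ray r / f radians off the axis. A picture is of the moment at which its call begins: read the wrist's pose just before it. camera_info takes no time and is no camera call.
- arm.sign_off(): hands the job in, once; it reports no verdict.
The state is a dict: "clock": time; "joints": joint angles; "dq": joint speeds; "joint_efforts": joint torques, N m; "position": TCP position; "ee_rot": TCP orientation; "force": force on the tool from outside, world axes, zero at the start; "ft_torque": the same for the moment, N m; "width": opening from 0.0 (shut) to 1.0 (fully open).
Only numpy, scipy, OpenCV 4.12 (cv2) and the standard library are available. Lean on these libraries where they do the work, as an engineer would, in place of code of your own. Each camera call takes 0.05 s, during which the arm holds its last target.

## Working session

There is one attempt and no reset: what is moved stays moved. The work goes in short steps, Python scripts to look and compute and a tool call to move; the robot and the scene stay as the last step left them, time stands still between calls to the robot, and variables do not carry over. Pictures are saved under pics/ and viewed, and the job is handed in when it is done.

Besides the shell and the picture viewer there is one more tool, called after "Emit:" as name(argument=value, ...) on one line, values as JSON. move_arm: Moves the arm, as the interface text tells. Its arguments: {"type":"object","properties":{"steps":{"type":"array"},"grip":{"type":"number"},"grip_force":{"type":"number"}},"required":["steps"]}

```bash
mkdir -p pics; python3 - <<'E'
from cell import arm
import cv2,numpy as np
np.set_printoptions(precision=4,suppress=True)
s=arm.observe();print(s)
for n in ['top','side','wrist']:
    im=arm.get_image(n);cv2.imwrite(f'pics/{n}0.png',im[:,:,::-1]);print(n,arm.camera_info(n))
E
```

```text
{'clock': 0.0, 'joints': array([ 1.0623,  0.4352,  0.025 ,  1.5741, -0.0116,  1.134 , -0.0751]), 'dq': array([-0.0015, -0.0014,  0.0004, -0.0007, -0.0001,  0.0002, -0.0012]), 'joint_efforts': array([  0.0004, -66.7858,   0.9848, -31.4465,  -0.0608,   0.043 ,
         0.0002]), 'position': array([ 0.2466, -0.574 ,  0.4039]), 'ee_rot': array([-3.0757, -0.6327,  0.0007]), 'force': array([ 0.0198, -0.1372, -0.6001]), 'ft_torque': array([-0.062 , -0.0114,  0.0776]), 'width': 1.0009100655267453}
top {'mtx': array([[432.4559,   0.    , 275.3099],
       [  0.    , 432.4559, 210.6156],
       [  0.    ,   0.    ,   1.    ]]), 'pose': array([[-0.0024, -0.9836,  0.1804,  0.3496],
       [-0.9996,  0.0073,  0.0266,  0.0657],
       [-0.0275, -0.1802, -0.9832,  0.8881],
       [ 0.    ,  0.    ,  0.    ,  1.    ]])}
side {'mtx': array([[464.4165,   0.    , 282.5298],
       [  0.    , 464.4165, 208.9509],
       [  0.    ,   0.    ,   1.    ]]), 'pose': array([[-0.9756, -0.126 ,  0.1797,  0.3435],
       [-0.2184,  0.4771, -0.8513,  0.8031],
       [ 0.0215, -0.8698, -0.493 ,  0.4749],
       [ 0.    ,  0.    ,  0.    ,  1.    ]])}
wrist {'mtx': array([[325.1923,   0.    , 274.766 ],
       [  0.    , 325.1923, 214.5212],
       [  0.    ,   0.    ,   1.    ]]), 'T_tool_cam': array([[-0.0005, -0.9606, -0.2778,  0.0741],
       [ 1.    , -0.0006,  0.0004, -0.001 ],
       [-0.0006, -0.2778,  0.9606,  0.0195],
       [ 0.    ,  0.    ,  0.    ,  1.    ]])}
```

View pics/top0.png

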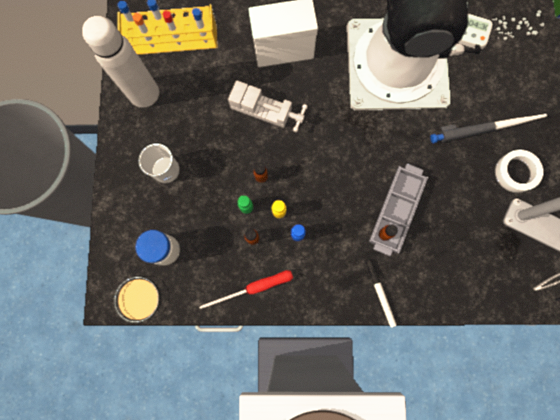

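View pics/side0.png

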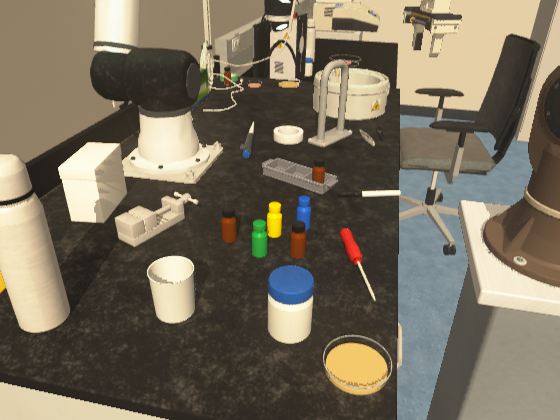

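View pics/wrist0.png

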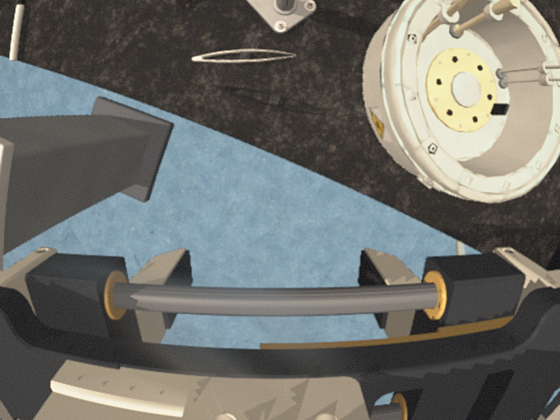

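The top view shows amber vials at about (260,174) and (251,238). Green, yellow and blue decoys stand near them, and the carrier is at about (400,208) with vial_c at its lower end. I'll zoom in to measure these.

```bash
python3 - <<'E'
import cv2,numpy as np
t=cv2.imread('pics/top0.png');s=cv2.imread('pics/side0.png')
cv2.imwrite('pics/tz1.png',cv2.resize(t[150:270,220:330],None,fx=5,fy=5,interpolation=cv2.INTER_CUBIC))
cv2.imwrite('pics/tz2.png',cv2.resize(t[150:270,355:445],None,fx=5,fy=5,interpolation=cv2.INTER_CUBIC))
cv2.imwrite('pics/sz.png',cv2.resize(s[150:270,200:350],None,fx=5,fy=5,interpolation=cv2.INTER_CUBIC))
for n,im in(('t',t),('s',s)):
    h=cv2.cvtColor(im,cv2.COLOR_BGR2HSV)
    m=cv2.inRange(h,(0,120,35),(14,255,150))
    k,l,st,c=cv2.connectedComponentsWithStats(m)
    for i in range(1,k):
        if 15<st[i,4]<900: print(n,st[i],c[i])
E
```

```text
t [167  15   6   8  27] [169.77777778  19.18518519]
t [139  16   5   9  23] [141.26086957  21.        ]
t [253 168  15  15 134] [260.64925373 175.94029851]
t [379 225  15  15 104] [384.29807692 233.77884615]
t [244 230  15  15  88] [252.61363636 239.02272727]
t [261 278  32  14  37] [276.16216216 285.13513514]
s [224  71   7   8  40] [227.4    74.125]
s [224  78   7   7  36] [226.55555556  81.61111111]
s [312 165  13  19 182] [318.14285714 173.97802198]
s [221 216  16  27 372] [228.72580645 229.33870968]
s [290 231  16  28 392] [297.33673469 244.74234694]
s [339 233  18  30  50] [346.14 248.56]
```

View pics/tz1.png

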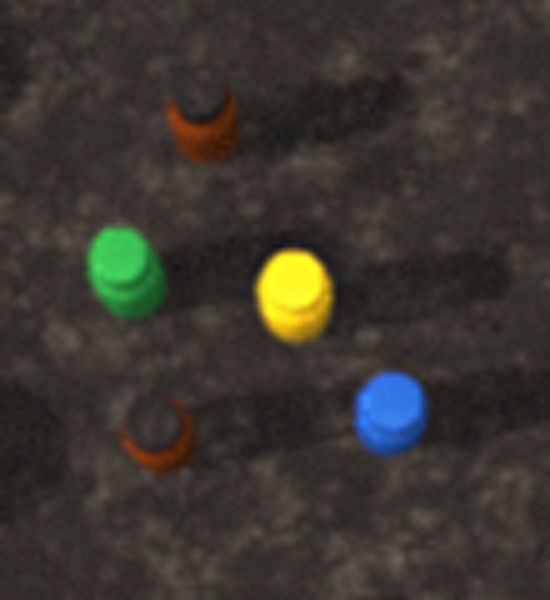

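View pics/tz2.png

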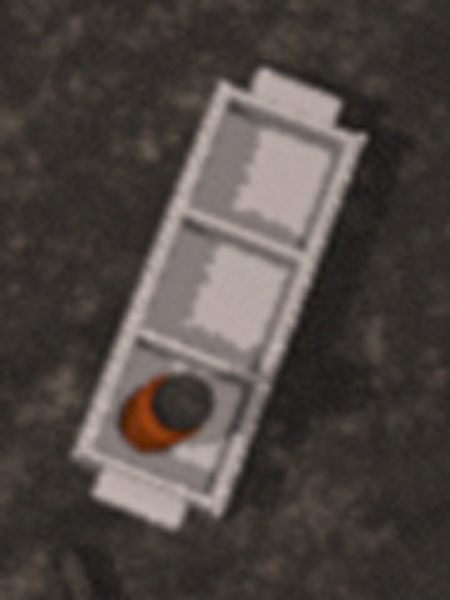

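View pics/sz.png

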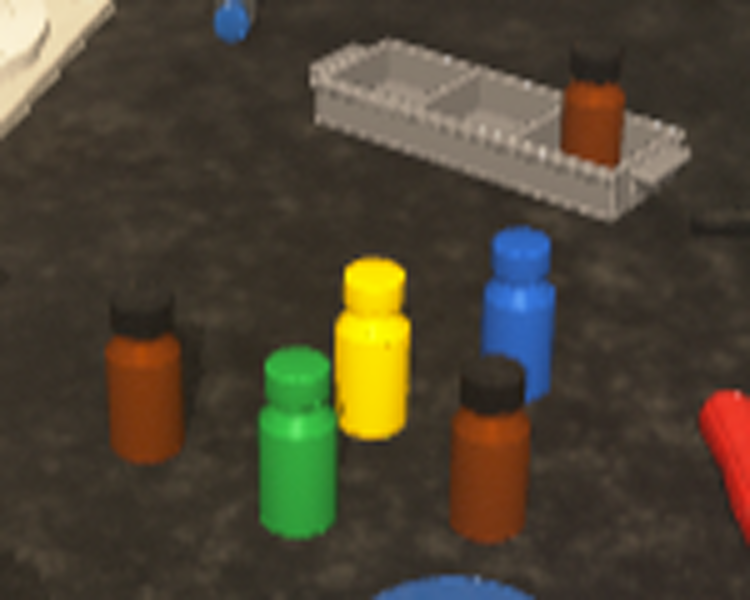

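```bash
cat > h.py <<'E'
from cell import arm
import cv2,numpy as np
from scipy.spatial.transform import Rotation as R
np.set_printoptions(precision=4,suppress=True)
def ray(n,uv):
    c=arm.camera_info(n);K=c['mtx'];T=c['pose']
    d=T[:3,:3]@np.linalg.solve(K,[uv[0],uv[1],1]);return T[:3,3],d
def plane(n,uv,z):
    o,d=ray(n,uv);return (o+d*(z-o[2])/d[2])
def proj(n,p):
    c=arm.camera_info(n);T=np.linalg.inv(c['pose']);q=c['mtx']@(T[:3,:3]@p+T[:3,3]);return q[:2]/q[2]
def wplane(uv,z,s=None):
    s=s or arm.observe();c=arm.camera_info('wrist');K=c['mtx']
    v=(np.array(uv)-K[:2,2])/K[0,0];r=np.hypot(*v)
    d=np.array([v[0]/r*np.sin(r),v[1]/r*np.sin(r),np.cos(r)])
    Rt=R.from_rotvec(s['ee_rot']).as_matrix();T=c['T_tool_cam']
    o=s['position']+Rt@T[:3,3];d=Rt@T[:3,:3]@d;return o+d*(z-o[2])/d[2]
E
python3 - <<'E'
from h import *
z=lambda a,o:np.array(a)/5+o-0.4
to=np.array([220,150]);so=np.array([200,150]);co=np.array([355,150])
for n,a in dict(v1=(203,95),v2=(158,423),g=(119,255),y=(295,278),b=(392,398)).items(): print(n,'top cap',plane('top',z(a,to),.064))
for n,a in dict(v1=(145,400),v2=(488,480),g=(297,470),y=(371,380),b=(518,340)).items(): print(n,'side body',plane('side',z(a,so),.022))
for n,a in dict(v1=(142,298),v2=(494,367),g=(298,358),y=(375,268),b=(522,240)).items(): print(n,'side cap',plane('side',z(a,so),.064))
P=[plane('top',z(a,co),.024)[:2] for a in((222,82),(365,135),(222,515),(75,458))]
P=np.array(P);print(P,P.mean(0))
e1=(P[2]+P[3]-P[0]-P[1])/2;print(e1,np.linalg.norm(e1),np.linalg.norm((P[1]+P[2]-P[0]-P[3])/2))
c=P.mean(0);u=e1/np.linalg.norm(e1)
for k in(-1,0,1): print('cell',c+u*.054*k)
print(np.arctan2(u[1],u[0]))
print('vc',plane('top',z((183,400),co),.068))
S=[plane('side',z(a,so),.024)[:2] for a in((312,75),(388,40),(686,135),(612,180))];print(np.array(S),np.mean(S,0))
print(plane('top',(157,160),.08),plane('top',(155,247),.08),plane('top',(270,283),.02))
E
```

```text
v1 top cap [0.5853 0.1177 0.064 ]
v2 top cap [0.455  0.1345 0.064 ]
g top cap [0.5211 0.1502 0.064 ]
y top cap [0.5114 0.0816 0.064 ]
b top cap [0.4641 0.0445 0.064 ]
v1 side body [0.5871 0.1209 0.022 ]
v2 side body [0.4557 0.1407 0.022 ]
g side body [0.5215 0.1512 0.022 ]
y side body [0.5105 0.0865 0.022 ]
b side body [0.4628 0.0438 0.022 ]
v1 side cap [0.5872 0.1194 0.064 ]
v2 side cap [0.4564 0.1342 0.064 ]
g side cap [0.5226 0.1453 0.064 ]
y side cap [0.512  0.0765 0.064 ]
b side cap [0.4636 0.0411 0.064 ]
[[ 0.5994 -0.1654]
 [ 0.5764 -0.2221]
 [ 0.4217 -0.1558]
 [ 0.4447 -0.0989]] [ 0.5105 -0.1605]
[-0.1547  0.0664] 0.16832634964246357 0.06132877654555686
cell [ 0.5602 -0.1818]
cell [ 0.5105 -0.1605]
cell [ 0.4609 -0.1392]
2.736280559552445
vc [ 0.4617 -0.1322  0.068 ]
[[ 0.6012 -0.1704]
 [ 0.5761 -0.2205]
 [ 0.4216 -0.1513]
 [ 0.4474 -0.0976]] [ 0.5116 -0.1599]
[0.6002 0.319  0.08  ] [0.4297 0.3147 0.08  ] [0.3631 0.1001 0.02  ]
```

```bash
cat >> h.py <<'E'
def delta(p,yaw=None):
    """tool-frame shift mm to TCP p; yaw = wanted world angle of tool y"""
    s=arm.observe();Rt=R.from_rotvec(s['ee_rot']).as_matrix()
    d=Rt.T@(np.array(p)-s['position'])*1000
    cur=np.arctan2(Rt[1,1],Rt[0,1])
    tw=0 if yaw is None else -((yaw-cur+np.pi)%(2*np.pi)-np.pi)
    print('shift',d,'twist',tw,'yaw',cur,'tilt',Rt[2,2])
E
python3 - <<'E'
from h import *
print([plane('top',(548,205),z) for z in(.05,.15,.2)], plane('side',(330,145),0),plane('top',(430,40),.3))
delta([.456,.136,.36],-1.976)
delta([.30,-.30,.40],-1.976)
E
```

```text
[array([ 0.5105, -0.4412,  0.05  ]), array([ 0.4913, -0.3807,  0.15  ]), array([ 0.4817, -0.3505,  0.2   ])] [ 0.4681 -0.399   0.    ] [ 0.7116 -0.1472  0.3   ]
shift [ 472.6452 -569.7694   44.759 ] twist 0.8109140972985158 yaw -1.1650859027014842 tilt -0.9999993425737095
shift [ 157.2274 -230.7776    4.4088] twist 0.8109140972985158 yaw -1.1650859027014842 tilt -0.9999993425737095
```

Emit:
move_arm(steps=[[50,-75,-30,0.15],[100,-150,-30,0.3],[157,-231,-30,0.5],[157,-231,-30,0.65],[210,-285,-20,0.811],[270,-345,0,0.811],[330,-410,20,0.811],[400,-490,44,0.811],[473,-570,44,0.811],[473,-570,44,0.811],[473,-570,44,0.811],[473,-570,44,0.811],[473,-570,44,0.811]], grip=55, grip_force=12)

```text
clock: 1.78
position: [0.4566, 0.1401, 0.3602]
ee_rot: [-3.077, 0.624, 0.001]
force: [0.2, -1.1, -0.2]
width: 0.598
```

```bash
python3 - <<'E'
from h import *
s=arm.observe();print(s['clock'],s['position'],s['dq'],s['joints'])
im=arm.get_image('wrist');cv2.imwrite('pics/w1.png',im[:,:,::-1])
E
```

```text
1.775 [0.4566 0.1401 0.3602] [-0.1518  0.1002  0.0271 -0.089   0.0707  0.0339 -0.1951] [-0.0644  0.2799 -0.4205  1.9533  0.1381  0.9358 -2.5232]
```

View pics/w1.png

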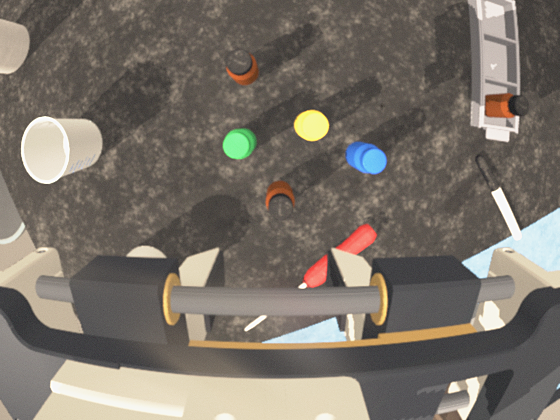

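```bash
python3 - <<'E'
from h import *
im=cv2.imread('pics/w1.png')
cv2.imwrite('pics/w1z.png',cv2.resize(im[30:230,200:400],None,fx=4,fy=4,interpolation=cv2.INTER_CUBIC)[:600])
cv2.imwrite('pics/w1z2.png',cv2.resize(im[160:230,240:330],None,fx=6,fy=6,interpolation=cv2.INTER_CUBIC))
E
```

```text
(no output)
```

View pics/w1z.png

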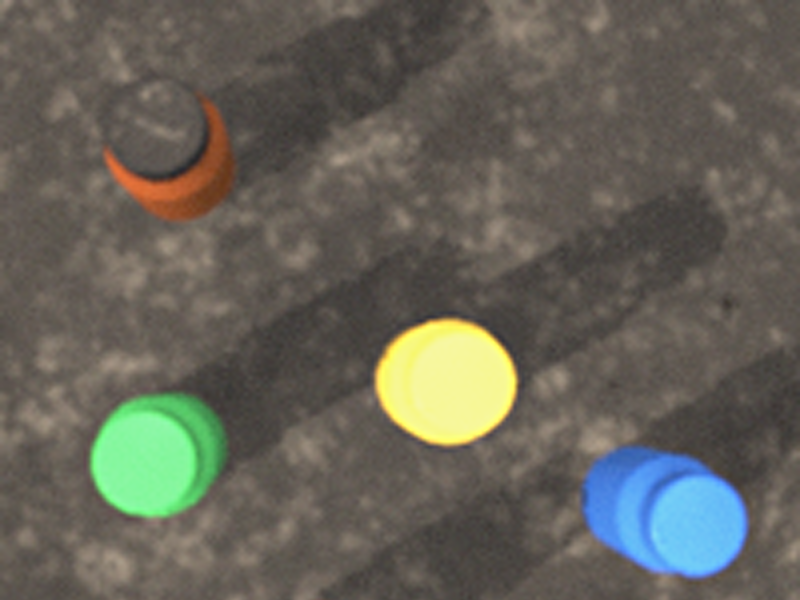

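View pics/w1z2.png

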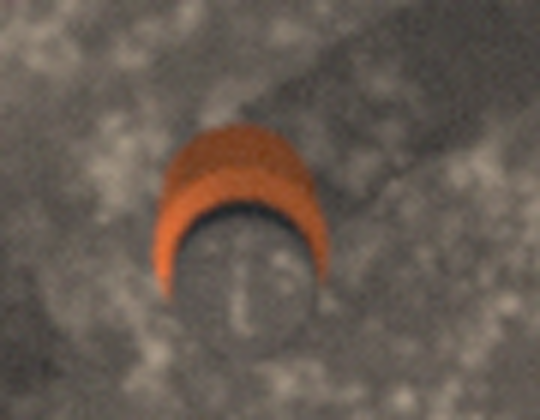

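```bash
python3 - <<'E'
from h import *
print('v1',wplane((238.8,61.6),.064),'v2',wplane((280,206.3),.064),'b',wplane((374,160.5),.064),'y',wplane((315.5,124.6),.064))
print(arm.observe()['position'])
delta([.4555,.136,.202],-1.571)
E
```

```text
v1 [0.5853 0.1184 0.064 ] v2 [0.456  0.1355 0.064 ] b [0.4623 0.0431 0.064 ] y [0.5102 0.0802 0.064 ]
[0.4567 0.1398 0.3601]
shift [  0.5498   4.1331 158.1395] twist -0.400382926204633 yaw -1.971382926204633 tilt -0.9999984008049375
```

Emit:
move_arm(steps=[[0,0,20,-0.13],[0,0,50,-0.27],[0,0,70,-0.4],[0,0,80,-0.4],[0,0,80,-0.4]])

```text
clock: 2.45
position: [0.4562, 0.1352, 0.2805]
ee_rot: [3.141, -0.015, -0.002]
force: [0.4, 0.2, -0.5]
width: 0.6
```

```bash
python3 - <<'E'
from h import *
delta([.456,.1355,.202],-1.571)
s=arm.observe();print(s['position'],s['joints'])
E
```

```text
shift [-0.13   -0.3902 78.4955] twist -0.009046963234725425 yaw -1.5800469632347254 tilt -0.9999991037831351
[0.4562 0.1352 0.2805] [-0.0339  0.3958 -0.4666  2.0436  0.2554  0.7586 -2.2366]
```

Emit:
move_arm(steps=[[0,0,40,0],[0,0,70,0],[0,0,78,0],[0,0,78,0],[0,0,78,0]])

```text
clock: 3.08
position: [0.4569, 0.1364, 0.204]
ee_rot: [-3.141, 0.009, -0.003]
force: [-0.3, -0.1, -0.4]
width: 0.602
```

Emit:
move_arm(steps=[[0,0,0,0],[0,0,0,0],[0,0,0,0],[0,0,0,0],[0,0,0,0],[0,0,0,0]], grip=20, grip_force=12)

```text
clock: 3.82
position: [0.4564, 0.1361, 0.2028]
ee_rot: [3.141, -0.008, 0.0]
force: [-0.5, -0.1, 4.0]
width: 0.291
```

Emit:
move_arm(steps=[[0,0,-15,0],[0,0,-60,0],[0,0,-110,0],[0,0,-130,0],[0,0,-130,0]])

```text
clock: 4.45
position: [0.4566, 0.1364, 0.3348]
ee_rot: [-3.141, 0.008, -0.006]
force: [0.4, 0.6, -0.7]
width: 0.288
```

```bash
python3 - <<'E'
from h import *
s=arm.observe();print(s['position'],s['force'],s['width'])
delta([.5607,-.1815,.30],-1.974)
E
```

```text
[0.4566 0.1364 0.3348] [ 0.3705  0.6093 -0.6749] 0.2879892990546142
shift [105.6793 317.3825  34.8634] twist 0.39784116827995586 yaw -1.576158831720044 tilt -0.9999928911691388
```

Emit:
move_arm(steps=[[20,40,0,0.05],[35,90,0,0.15],[50,140,0,0.2],[67,190,0,0.27],[83,240,0,0.33],[98,290,0,0.38],[106,317,10,0.398],[106,317,30,0.398],[106,317,30,0.398],[106,317,30,0.398],[106,317,30,0.398]])

```text
clock: 5.82
position: [0.5609, -0.1807, 0.3034]
ee_rot: [-3.078, 0.627, -0.002]
force: [-0.8, -0.2, -0.5]
width: 0.288
```

```bash
python3 - <<'E'
from h import *
s=arm.observe();print(s['position'],s['force'],s['width'],s['dq'])
for n in('wrist','side','top'): cv2.imwrite(f'pics/{n}2.png',arm.get_image(n)[:,:,::-1])
delta([.5607,-.1815,.209],-1.974)
E
```

```text
[ 0.5609 -0.1807  0.3034] [-0.7698 -0.1685 -0.5085] 0.2875274487576602 [ 0.0038 -0.002   0.0051 -0.001   0.0015 -0.0033 -0.0016]
shift [-0.0312  0.3968 94.2946] twist 0.00038120336686997547 yaw -1.9736187966331302 tilt -0.9999995898202658
```

View pics/wrist2.png

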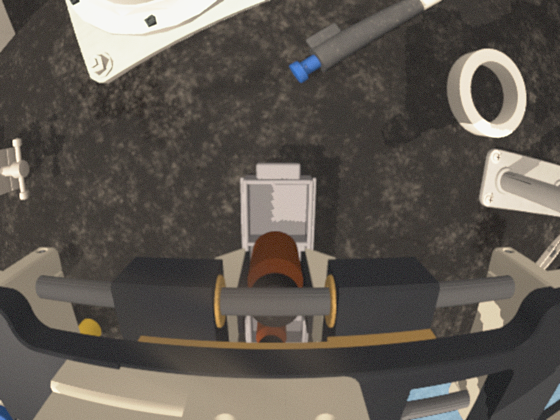

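View pics/side2.png

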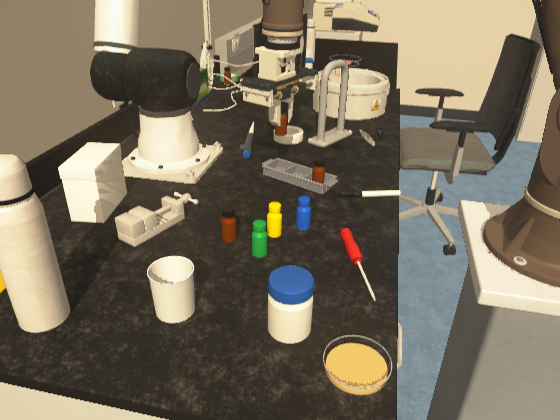

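View pics/top2.png

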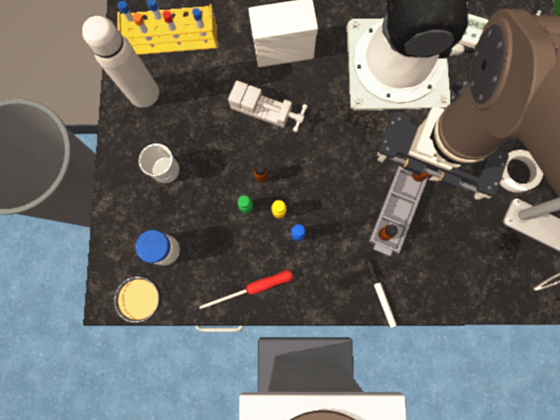

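```bash
python3 - <<'E'
from h import *
s=arm.observe()
print('foot pred',proj('side',np.array([.5609,-.1807,.1005])),proj('side',np.array([.5609,-.1807,.164])))
a=wplane((242,179),.024);b=wplane((316,179),.024);print(a,b,(a+b)/2,np.linalg.norm(a-b))
c=wplane((242,243),.024);d=wplane((315,243),.024);print(c,d,(c+d)/2)
w=(c-a)+(d-b);u=w/np.linalg.norm(w);print('u',u,'far cell',(a+b)/2+u*.029)
im=cv2.imread('pics/side2.png');cv2.imwrite('pics/s2z.png',cv2.resize(im[70:200,240:350],None,fx=5,fy=4.6))
im=cv2.imread('pics/wrist2.png');cv2.imwrite('pics/w2z.png',cv2.resize(im[150:350,200:350],None,fx=4,fy=3)[:600])
E
```

```text
foot pred [280.2123 134.0334] [280.7574 106.848 ]
[ 0.5979 -0.168   0.024 ] [ 0.5743 -0.2233  0.024 ] [ 0.5861 -0.1956  0.024 ] 0.06014833693557535
[ 0.5475 -0.1448  0.024 ] [ 0.5228 -0.2025  0.024 ] [ 0.5352 -0.1736  0.024 ]
u [-0.9181  0.3963  0.    ] far cell [ 0.5595 -0.1841  0.024 ]
```

View pics/s2z.png

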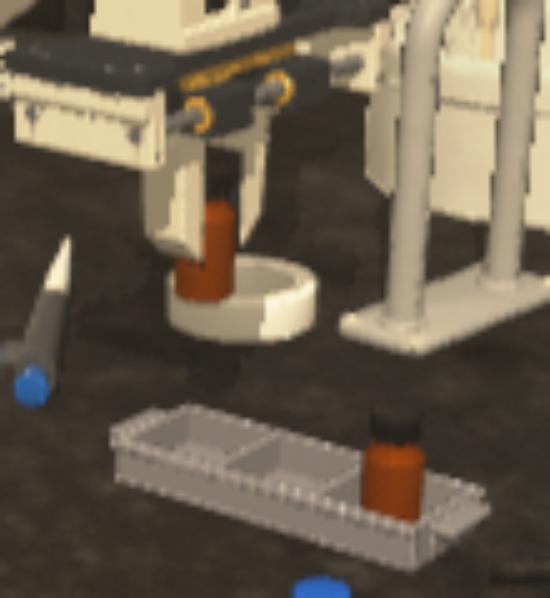

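View pics/w2z.png

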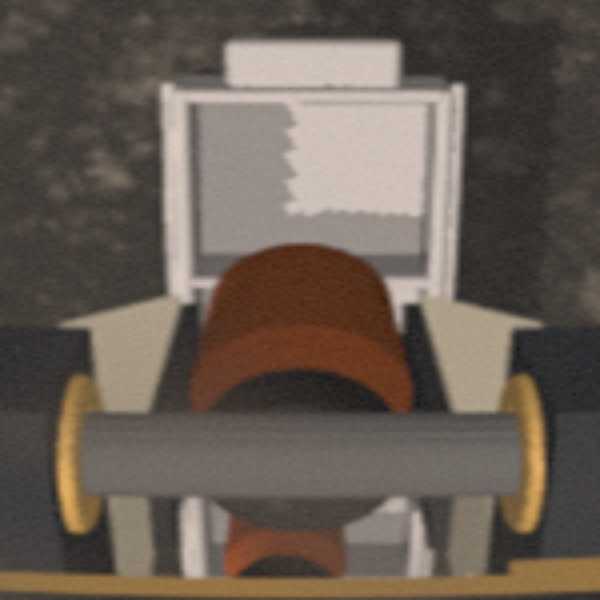

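Emit:
move_arm(steps=[[0,2,0,0],[0,2,40,0],[0,2,70,0],[0,2,85,0],[0,2,92,0],[0,2,92,0],[0,2,92,0]])

```text
clock: 6.85
position: [0.5603, -0.1833, 0.2117]
ee_rot: [3.078, -0.629, 0.003]
force: [-0.4, 0.5, 1.0]
width: 0.292
```

```bash
python3 - <<'E'
from h import *
s=arm.observe();print(s['position'],s['force'],s['width'],s['dq'])
im=arm.get_image('side');cv2.imwrite('pics/s3z.png',cv2.resize(im[70:200,240:350,::-1],None,fx=5,fy=4.6))
delta([.5603,-.1825,.2066],-1.974)
E
```

```text
[ 0.5603 -0.1833  0.2117] [-0.3579  0.541   1.0063] 0.29217148496641404 [ 0.0028 -0.0024 -0.0022 -0.0001  0.0002 -0.0018  0.    ]
shift [-0.337  -0.7787  5.0919] twist -0.00012385542596904386 yaw -1.974123855425969 tilt -0.9999986048859527
```

View pics/s3z.png

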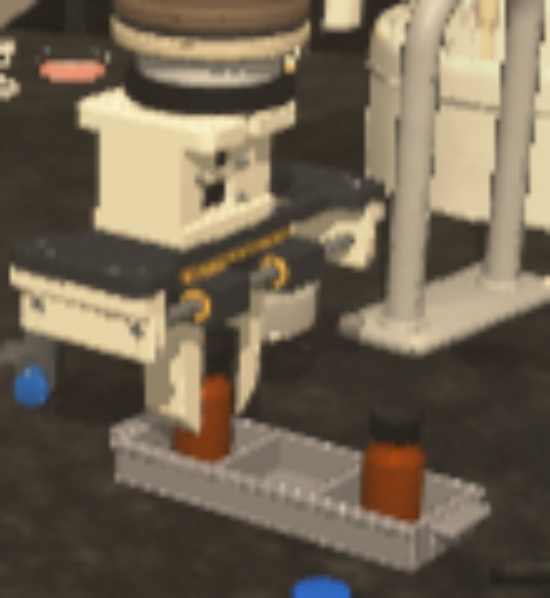

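Emit:
move_arm(steps=[[0,0,2,0],[0,0,3.5,0],[0,0,4.5,0],[0,0,4.5,0],[0,0,4.5,0]])

```text
clock: 7.52
position: [0.56, -0.1833, 0.2068]
ee_rot: [3.078, -0.629, 0.001]
force: [-1.7, 0.0, 6.5]
width: 0.291
```

Emit:
move_arm(steps=[[0,0,0,0],[0,0,0,0],[0,0,0,0],[0,0,-15,0],[0,0,-60,0],[0,0,-120,0],[0,0,-130,0],[0,0,-130,0]], grip=52)

```text
clock: 8.52
position: [0.56, -0.1833, 0.3376]
ee_rot: [3.078, -0.629, 0.004]
force: [-0.1, -0.0, -1.1]
width: 0.569
```

```bash
python3 - <<'E'
from h import *
s=arm.observe();print(s['position'],s['force'],s['width'],s['clock'])
im=arm.get_image('side');cv2.imwrite('pics/s4z.png',cv2.resize(im[130:260,200:350,::-1],None,fx=5,fy=4.6))
delta([.5858,.1185,.335],-1.571)
E
```

```text
[ 0.56   -0.1833  0.3376] [-0.1107 -0.0104 -1.0518] 0.5693927518972361 8.525
shift [ -94.2953 -287.8511    1.1111] twist -0.4031673819638737 yaw -1.9741673819638734 tilt -0.9999999705938718
```

View pics/s4z.png

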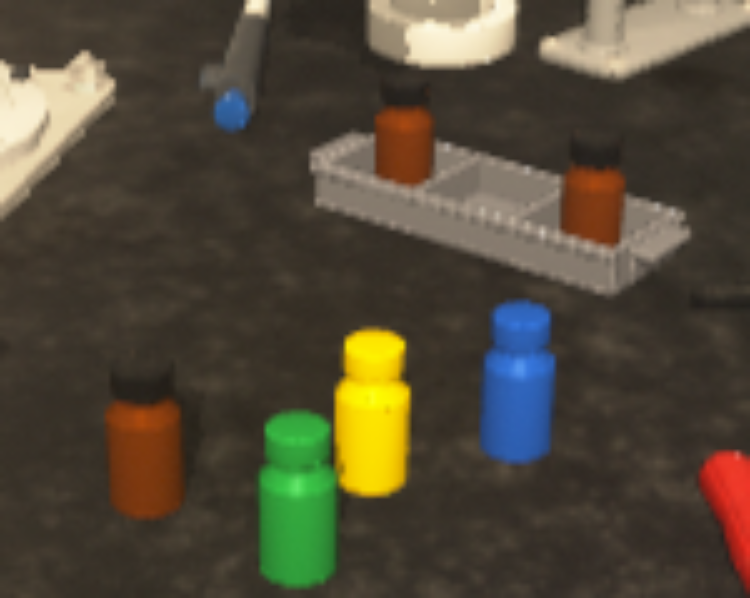

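The first vial now stands upright in the far cell, and the carrier hasn't moved. Next is the second vial.

Emit:
move_arm(steps=[[-18,-55,0,-0.08],[-36,-110,0,-0.16],[-54,-165,0,-0.25],[-72,-220,0,-0.33],[-88,-270,0,-0.4],[-94,-288,10,-0.403],[-94,-288,50,-0.403],[-94,-288,50,-0.403],[-94,-288,50,-0.403]])

```text
clock: 9.7
position: [0.5866, 0.1177, 0.2863]
ee_rot: [3.141, -0.003, -0.001]
force: [-0.0, 0.4, 0.3]
width: 0.567
```

```bash
python3 - <<'E'
from h import *
s=arm.observe();print(s['position'],s['force'],s['width'],s['joints'])
delta([.5858,.1185,.203],-1.571)
E
```

```text
[0.5866 0.1177 0.2863] [-0.0311  0.4307  0.2746] 0.5672927465379766 [ 0.0039  0.5511 -0.4207  1.7462  0.2759  0.9039 -2.1063]
shift [-0.741  -0.8389 83.3016] twist -0.0014883240347280946 yaw -1.572488324034728 tilt -0.9999994718421951
```

Emit:
move_arm(steps=[[0,-1,40,0],[0,-1,70,0],[0,-1,82,0],[0,-1,82,0],[0,-1,82,0]])

```text
clock: 10.32
position: [0.5871, 0.1197, 0.2057]
ee_rot: [-3.141, 0.001, -0.003]
force: [0.4, -0.9, -0.0]
width: 0.565
```

Emit:
move_arm(steps=[[0,0,0,0],[0,0,0,0],[0,0,0,0],[0,0,0,0],[0,0,0,0],[0,0,0,0]], grip=20, grip_force=12)

```text
clock: 11.08
position: [0.5866, 0.1196, 0.2044]
ee_rot: [-3.142, 0.0, -0.001]
force: [-0.2, -0.4, 5.0]
width: 0.29
```

Emit:
move_arm(steps=[[0,0,-15,0],[0,0,-60,0],[0,0,-110,0],[0,0,-130,0],[0,0,-130,0]])

```text
clock: 11.7
position: [0.5868, 0.1198, 0.3366]
ee_rot: [-3.141, 0.0, -0.006]
force: [-0.1, -0.5, -0.8]
width: 0.293
```

```bash
python3 - <<'E'
from h import *
s=arm.observe();print(s['position'],s['force'],s['width'])
delta([.5108,-.1608,.31],-1.974)
E
```

```text
[0.5868 0.1198 0.3366] [-0.0691 -0.5419 -0.8298] 0.29324957866773865
shift [-75.9808 280.6561  26.099 ] twist 0.40293224126168603 yaw -1.571067758738314 tilt -0.9999927737137844
```

Emit:
move_arm(steps=[[-12,45,0,0.06],[-27,100,0,0.15],[-40,150,0,0.22],[-54,200,0,0.3],[-68,250,0,0.37],[-76,281,0,0.403],[-76,281,24,0.403],[-76,281,24,0.403],[-76,281,24,0.403],[-76,281,24,0.403]])

```text
clock: 12.95
position: [0.5108, -0.1609, 0.3108]
ee_rot: [-3.078, 0.627, -0.001]
force: [0.5, -0.1, -0.8]
width: 0.298
```

```bash
python3 - <<'E'
from h import *
s=arm.observe();print(s['position'],s['force'],s['width'])
im=arm.get_image('wrist');cv2.imwrite('pics/w5.png',im[:,:,::-1])
im=arm.get_image('side');cv2.imwrite('pics/s5z.png',cv2.resize(im[70:200,240:350,::-1],None,fx=5,fy=4.6))
delta([.5108,-.1608,.2084],-1.974)
E
```

```text
[ 0.5108 -0.1609  0.3108] [ 0.4995 -0.1092 -0.7968] 0.29755635201753516
shift [ -0.046   -0.2843 102.3571] twist 0.0006843491778800725 yaw -1.9733156508221201 tilt -0.9999996279295867
```

View pics/w5.png

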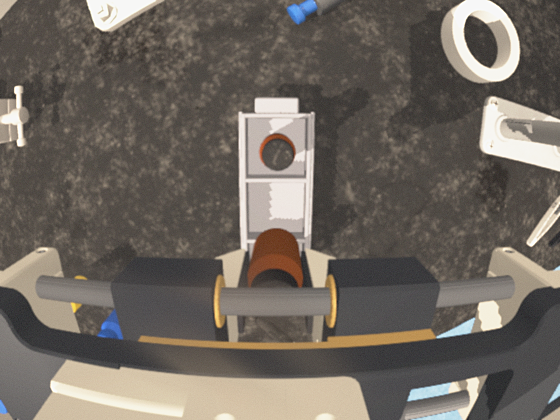

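View pics/s5z.png

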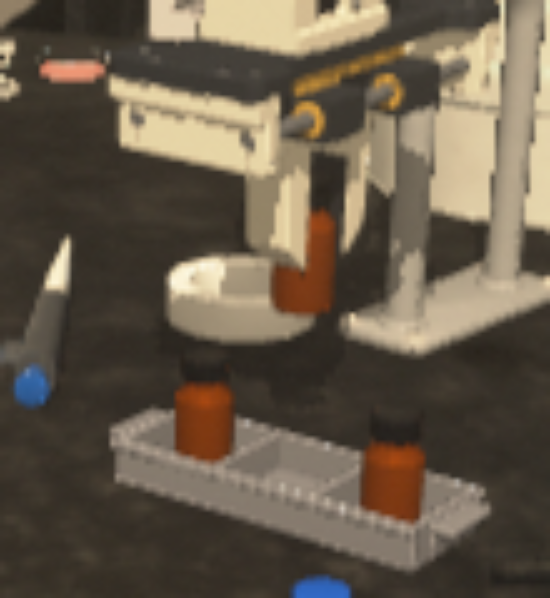

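```bash
python3 - <<'E'
from h import *
print(plane('side',(321,137.5),.01),plane('top',(507,212),.01))
s=arm.observe()
f=[wplane((238,113),.024),wplane((314,113),.024)];m=(f[0]+f[1])/2
u=np.array([-.919,.394,0]);print(f,m+u*.029,m+u*.083)
E
```

```text
[ 0.4973 -0.4231  0.01  ] [ 0.5043 -0.3818  0.01  ]
[array([ 0.5984, -0.1659,  0.024 ]), array([ 0.5742, -0.2228,  0.024 ])] [ 0.5596 -0.1829  0.024 ] [ 0.51   -0.1616  0.024 ]
```

Emit:
move_arm(steps=[[0,0,40,0],[0,0,70,0],[0,0,90,0],[0,0,97,0],[0,0,97,0],[0,0,97,0]])

```text
clock: 13.8
position: [0.5108, -0.1615, 0.2142]
ee_rot: [3.078, -0.629, 0.002]
force: [0.1, -0.1, -0.6]
width: 0.289
```

Emit:
move_arm(steps=[[0,0,2,0],[0,0,4,0],[0,0,5,0],[0,0,5.5,0],[0,0,5.5,0]])

```text
clock: 14.42
position: [0.5106, -0.1616, 0.2083]
ee_rot: [3.078, -0.629, 0.001]
force: [-0.5, 0.2, 7.8]
width: 0.29
```

Lowering the vial now pushes back with 7.8 N, and the height is as predicted, so it's on the cell floor. I'll release it and retreat.

Emit:
move_arm(steps=[[0,0,0,0],[0,0,0,0],[0,0,0,0],[0,0,-15,0],[0,0,-60,0],[0,0,-120,0],[0,0,-150,0],[-60,0,-160,0],[-100,0,-160,0],[-100,0,-160,0]], grip=50)

```text
clock: 15.68
position: [0.416, -0.1211, 0.3688]
ee_rot: [3.077, -0.627, -0.0]
force: [0.5, -0.1, -0.2]
width: 0.544
```

```bash
python3 - <<'E'
from h import *
s=arm.observe();print(s['position'],s['force'],s['width'],s['clock'])
im=arm.get_image('side');cv2.imwrite('pics/s6z.png',cv2.resize(im[110:270,200:350,::-1],None,fx=5,fy=3.75))
im=arm.get_image('wrist');cv2.imwrite('pics/w6.png',im[:,:,::-1])
E
```

```text
[ 0.416  -0.1211  0.3688] [ 0.4782 -0.0823 -0.1982] 0.544147947121517 15.675
```

View pics/s6z.png

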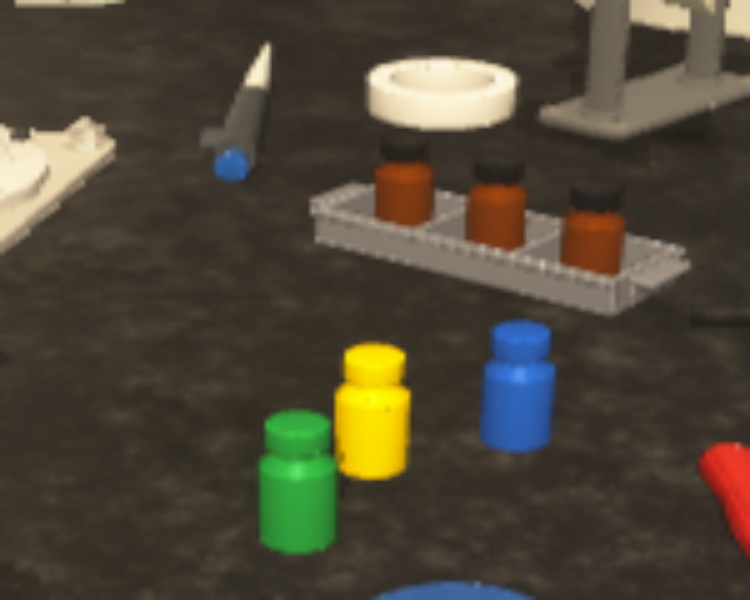

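View pics/w6.png

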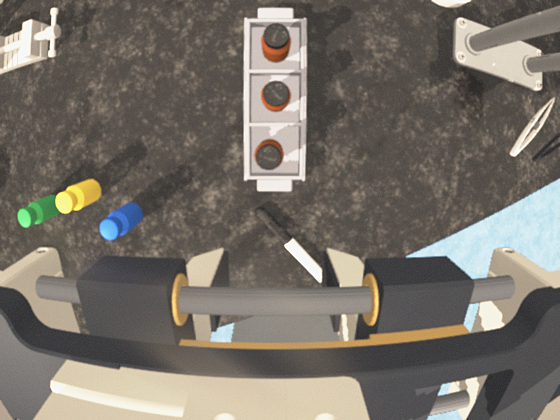

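All three vials stand upright, one in each cell at wrist pixels (276,40), (276,95) and (269,154). The decoys haven't moved and the robot is clear, so I'm handing in.

```bash
python3 -c "
from cell import arm
print(arm.sign_off())"
```

```text
the job is handed in; nothing more can be done
None
```

Both amber vials are now upright in the carrier's two empty cells, one in each. I placed one in the far end cell and the other in the middle cell, and vial_c is still in its own cell.

- **Placing:** I lowered each vial until it touched the cell floor, which showed as an upward force of 6.5 N for the first and 7.8 N for the second. The gripper height matched the expected 4 mm floor both times. I only opened the fingers after that.
- **Final checks:** The last side and wrist pictures show three upright vials, one per cell. The carrier and the blue, green and yellow vials look unmoved. The gripper was open and clear of everything, and I handed the job in at about 15.8 s.
- **Problems:** No check failed. The side, top and wrist cameras agreed on positions to about 3 mm.

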